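# Put the microscope's objectives back in their caddy

### The arm

A 7-joint arm with a two-finger parallel gripper is mounted at the origin on the work surface. World frame = base frame: x ahead of the robot, y to its left, z up, the work surface at z = 0. Lengths are in m, angles in rad, forces in N, time in s.
With the tool pointing down it reaches from about 0.425 to 0.875 m from the base axis. Payload 4.7 kg.
Tool frame: the origin (TCP) lies on the centre line of the jaws, within the pads' length; the fingertips stand 22 mm ahead of it and the grasp point (between the pads) lies 3 mm ahead of it; z points along the fingers, y is the line along which they close (so a half turn about z gives the same grasp; the last joint's range is limited). The gripper opens to 87 mm and grips with 3 to 60 N. Pads are 19 mm wide; open, the fingers measure 117 mm over their backs; the gripper's body (75 mm by 190 mm) begins 51 mm behind the grasp point.
Start: joints at [1.269, 0.321, -0.07, 1.45, 0.023, 1.371, -0.057], TCP at [0.202, -0.618, 0.245] pointing down, gripper open.
Joint ranges: [-2.86, 2.86], [-0.3, 2.09], [-1.38, 1.24], [0.06, 2.45], [-1.56, 4.7], [0.09, 2.05], [-2.69, 2.69]. Speed limits (rad/s): [2.57, 2.57, 3.14, 3.14, 3.14, 3.14, 3.14].

### API

Orientations are given as a rotation vector (axis times angle).
In Python, from plant import monitor, imaging, job_done gives the robot as it stands.
- The arm moves only by the shell command python3 -m handwheel 'ROWS' [OPENING] [FORCE]. ROWS is JSON, one flat list of numbers, 4 for each row, row after row: the shift along the tool's x, y, z in units of 0.02 m (1.0 is 0.02 m), then the turn about the tool's z in units of 5 degrees (1.0 is 5 degrees). In form: [dx, dy, dz, yaw, dx, dy, dz, yaw, ...]. A call has 1 to 12 rows; each row shifts and turns the commanded pose from where the row before left it, along the tool's axes as they then stand; what a row does not reach is not made up. A row lasts 1/12 s, in which the tool goes at most 41.7 mm and 7.16 degrees, less where a joint would pass 70% of its speed; a pose out of reach is approached as far as the arm can. A call with a number of a shift or a turn outside -1 to 1 is refused whole. A call with a gripper value outside its range is refused whole. OPENING is the closure, from 0 (fully open) to 1 (shut), set as the call begins (- or left out, the last holds). The fingers move at their own pace and stop on an object; FORCE is the grip in N (left out, the last holds). Time passes only in rows, so rows that do not move let the fingers close. It gives the time, the measured TCP pose, the force, the opening and the grip force at its end, in the units of the state.
- monitor.get_state(): the state, without advancing time (a new reading comes with each control period).
- imaging.get_image(name): name is "side" or "top" or "wrist"; returns the picture (480x640x3 uint8, blue, green, red); there is no depth.
- imaging.get_calibration(name): a dict with "fx", "fy", "cx", "cy" (pixels), "distortion" ([k1, k2, p1, p2, k3] as OpenCV has them; the pictures are not rectified), "R" (3x3) and "t" (3): a world point X has camera coordinates R X + t. Camera axes: x right, y down, z forward; pixel columns grow to the right and rows downward; lengths in m; the calibration is good to about 2 mm. A picture is of the moment at which its call begins: read the wrist's pose just before it. get_calibration takes no time and is no camera call; for the wrist camera it gives the pose at the moment of the call.
- job_done(): hands the job in; it is judged then, once.
The state is a dict: "time": time; "joint_pos": joint angles; "qvel": joint speeds; "joint_torque": joint torques, N m; "eef_pos": TCP position; "orientation": TCP orientation; "contact_force": force on the tool from outside, world axes, zero at the start; "torque": the same for the moment, N m; "gripper_width": opening from 0.0 (shut) to 1.0 (fully open); "gripper_force": force on a finger pad.
Only numpy, scipy, OpenCV 4.12 (cv2) and the standard library are available. Lean on these libraries where they do the work, as an engineer would, in place of code of your own. Each camera call takes 0.05 s, during which the arm holds its last target. There are 200 camera calls.

### The job

Put the four microscope objectives with red, yellow, blue and white rings back into the caddy, each standing nose up on the floor of the nest of its own colour; they are delicate optics, so do not knock them over and set them down gently rather than dropping them. Leave the green-ringed objective and the eyepiece standing where they are: they do not belong to this set.

Things in the scene. Friction and masses are not known exactly. Their poses are not given: they have to be found in the camera images.
- objective_red: microscope objective with a red ring, loose, standing upright nose up: black barrel 32 mm in diameter and 42 mm tall, above it the red sloping shoulder ring (seen from above as a red annulus) and a dark steel nose 16 mm in diameter; 60 mm tall in all, about 0.14 kg. Origin at the centre of its underside, z axis up along its length; round, so its yaw does not matter
- objective_yellow: microscope objective with a yellow ring, loose, standing upright nose up: black barrel 32 mm in diameter and 42 mm tall, above it the yellow sloping shoulder ring (seen from above as a yellow annulus) and a dark steel nose 16 mm in diameter; 60 mm tall in all, about 0.14 kg. Origin at the centre of its underside, z axis up along its length; round, so its yaw does not matter
- objective_blue: microscope objective with a blue ring, loose, standing upright nose up: black barrel 32 mm in diameter and 42 mm tall, above it the blue sloping shoulder ring (seen from above as a blue annulus) and a dark steel nose 16 mm in diameter; 60 mm tall in all, about 0.14 kg. Origin at the centre of its underside, z axis up along its length; round, so its yaw does not matter
- objective_white: microscope objective with a white ring, loose, standing upright nose up: black barrel 32 mm in diameter and 42 mm tall, above it the white sloping shoulder ring (seen from above as a white annulus) and a dark steel nose 16 mm in diameter; 60 mm tall in all, about 0.14 kg. Origin at the centre of its underside, z axis up along its length; round, so its yaw does not matter
- nest_red: red shallow open square box, 60 x 60 x 9 mm, walls and floor 4 mm thick (inside 52 x 52 mm), one of four fixed two by two, 72 mm apart, in any order, in the fixed grey caddy (160 x 184 mm with grips, 12 mm high). Origin: centre of its underside, 4 mm above the bench; x, y along its sides, z up. An objective stands with its underside 4 mm above this origin; the rim is at 9 mm
- nest_yellow: yellow shallow open square box, 60 x 60 x 9 mm, walls and floor 4 mm thick (inside 52 x 52 mm), one of four fixed two by two, 72 mm apart, in any order, in the fixed grey caddy (160 x 184 mm with grips, 12 mm high). Origin: centre of its underside, 4 mm above the bench; x, y along its sides, z up. An objective stands with its underside 4 mm above this origin; the rim is at 9 mm
- nest_blue: blue shallow open square box, 60 x 60 x 9 mm, walls and floor 4 mm thick (inside 52 x 52 mm), one of four fixed two by two, 72 mm apart, in any order, in the fixed grey caddy (160 x 184 mm with grips, 12 mm high). Origin: centre of its underside, 4 mm above the bench; x, y along its sides, z up. An objective stands with its underside 4 mm above this origin; the rim is at 9 mm
- nest_white: white shallow open square box, 60 x 60 x 9 mm, walls and floor 4 mm thick (inside 52 x 52 mm), one of four fixed two by two, 72 mm apart, in any order, in the fixed grey caddy (160 x 184 mm with grips, 12 mm high). Origin: centre of its underside, 4 mm above the bench; x, y along its sides, z up. An objective stands with its underside 4 mm above this origin; the rim is at 9 mm
- objective_green: look-alike that stays: objective of the same shape and size as the others but with a green ring; it belongs to another microscope and has no nest. Loose, upright; origin at the centre of its underside
- eyepiece: look-alike that stays: an eyepiece, black and steel cylinder 34 mm in diameter, 50 mm tall, a glass lens on top and no coloured ring. Loose, upright; origin at the centre of its underside
Mind the look-alikes: they are no part of the job. Several things have the shape of the nest_red; the one meant has the colours described above.

How it is judged:
At the end, for the whole second after the job is handed in: Each red-, yellow-, blue- and white-ringed objective stands upright (0.1 rad) on the floor (2 mm) of its colour's nest, axis within 15 mm of the nest's centre, released and at rest; the green-ringed objective and the eyepiece stand within 20 mm of where they were (horizontal distance between objective_red and nest_red below 0.015 m and z of objective_red in the frame of nest_red between 0.002 and 0.0065 m and angle between each of objective_red, objective_yellow, objective_blue, objective_white, objective_green, eyepiece's own z axis and vertical below 0.1 rad and linear speed of each of objective_red, objective_yellow, objective_blue, objective_white, objective_green, eyepiece below 0.02 m/s and horizontal distance between objective_yellow and nest_yellow below 0.015 m and z of objective_yellow in the frame of nest_yellow between 0.002 and 0.0065 m and horizontal distance between objective_blue and nest_blue below 0.015 m and z of objective_blue in the frame of nest_blue between 0.002 and 0.0065 m and horizontal distance between objective_white and nest_white below 0.015 m and z of objective_white in the frame of nest_white between 0.002 and 0.0065 m and distance of each of objective_green, eyepiece from where it was at the start of the episode below 0.02 m); the robot touches nothing.
It fails at once if an objective is dropped (moves faster than 0.5 m/s with no finger on it: a free fall of more than about 13 mm) ((linear speed of objective_red above 0.5 m/s and contact force between objective_red and the fingers below 0.05 N) or (linear speed of objective_yellow above 0.5 m/s and contact force between objective_yellow and the fingers below 0.05 N) or (linear speed of objective_blue above 0.5 m/s and contact force between objective_blue and the fingers below 0.05 N) or (linear speed of objective_white above 0.5 m/s and contact force between objective_white and the fingers below 0.05 N)).
It fails at once if an objective is knocked over (tilts more than 0.7 rad) (angle between any of objective_red, objective_yellow, objective_blue, objective_white's own z axis and vertical above 0.7 rad).
It fails at once if the green-ringed objective or the eyepiece is moved more than 20 mm (distance of any of objective_green, eyepiece from where it was at the start of the episode above 0.02 m).
It also fails if it takes over 106 s, if anything falls off the work surface, if the arm or the gripper's body presses on something with over 40 N, if the wrist force passes 120 N, or if a joint passes its speed limit or range.

## Working session

There is one attempt and no reset: what is moved stays moved. The work goes in short steps, Python scripts to look and compute and a shell command to move; the robot and the scene stay as the last step left them, time stands still between calls to the robot, and variables do not carry over. Pictures are saved under pics/ and viewed, at most 14 in all, crops included, and the job is handed in when it is done.

```bash
mkdir -p pics; python3 - <<'E'
from plant import monitor, imaging
import cv2
print(monitor.get_state())
for n in("top","side"):
    im=imaging.get_image(n); cv2.imwrite(f"pics/{n}0.png",im); print(n,imaging.get_calibration(n))
E
```

```text
{'time': 0.0, 'joint_pos': array([ 1.26907346,  0.32183031, -0.07004479,  1.45170119,  0.02259626,
        1.3708329 , -0.0569234 ]), 'qvel': array([-0.00149496,  0.00079   , -0.00131192, -0.0012849 , -0.00075219,
       -0.00144243, -0.00241276]), 'joint_torque': array([ 3.51922199e-04, -4.91285491e+01, -4.03824449e-01, -3.12525880e+01,
       -6.40320126e-02,  4.37951123e-02,  1.70802819e-04]), 'eef_pos': array([ 0.20165369, -0.61736426,  0.24344329]), 'orientation': array([-3.10059587e+00, -4.93681148e-01,  6.61195341e-04]), 'contact_force': array([-0.06989906,  0.93382024, -0.63185   ]), 'torque': array([-0.00547579, -0.00698751, -0.00461444]), 'gripper_force': 0.0, 'gripper_width': 0.9995146263463053}
top {'fx': 471.80043759741835, 'fy': 471.80043759741835, 'cx': 326.4557854969939, 'cy': 243.17862355033415, 'distortion': array([-0.10427406,  0.        ,  0.        ,  0.        ,  0.        ]), 'R': array([[ 0.07111994, -0.99746196,  0.00340619],
       [-0.97416962, -0.07019211, -0.21463137],
       [ 0.21432572,  0.01194636, -0.97668919]]), 't': array([-0.03666349,  0.53998389,  0.82679606])}
side {'fx': 612.7226117923555, 'fy': 612.7226117923555, 'cx': 328.0596433979777, 'cy': 238.9079519169719, 'distortion': array([-0.04101112,  0.        ,  0.        ,  0.        ,  0.        ]), 'R': array([[-0.8986837 , -0.43835183, -0.01467226],
       [-0.33438245,  0.7064123 , -0.62383495],
       [ 0.28382386, -0.55572415, -0.78141838]]), 't': array([0.49136805, 0.20231106, 1.08918183])}
```

View pics/top0.png

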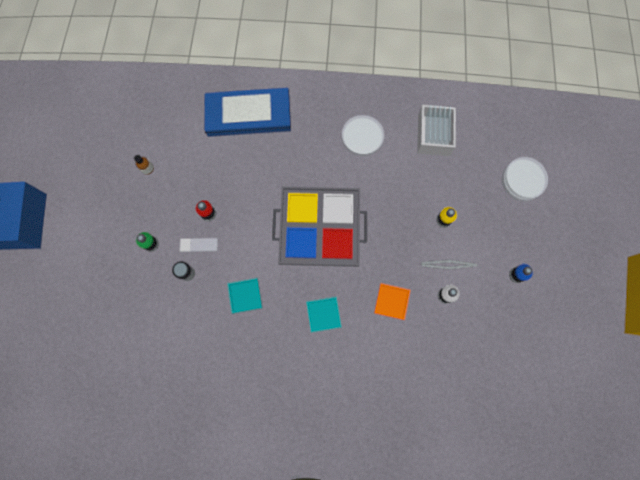

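View pics/side0.png

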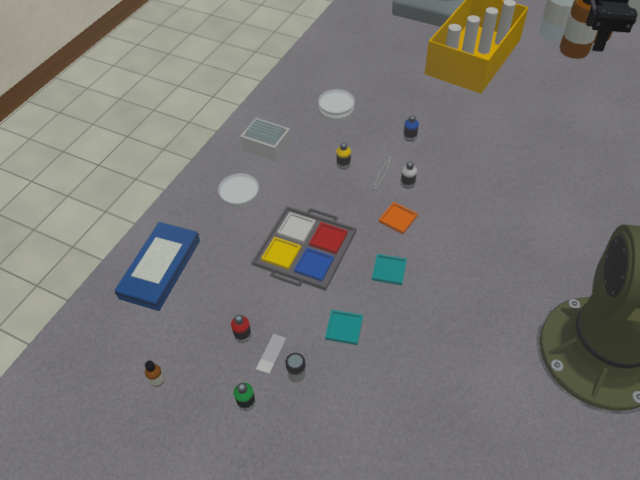

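The top view shows:
- **Objectives:** red (205,209), yellow (448,215), blue (523,273) and white (450,294).
- **Look-alikes that stay:** green (145,241) and the eyepiece (181,270). The amber bottle at (143,162) could also be mistaken for an objective.
- **Nests:** yellow (302,207), white (338,208), blue (301,242) and red (337,243).
- **Not nests:** two teal trays and one orange tray, a blue box, and white dishes.

The side view agrees.

```bash
cat > h.py <<'E'
from plant import monitor, imaging
import cv2, numpy as np
from scipy.spatial.transform import Rotation as Ro
def ray(n,uv,c=None):
    c=c or imaging.get_calibration(n)
    K=np.array([[c["fx"],0,c["cx"]],[0,c["fy"],c["cy"]],[0,0,1]])
    p=cv2.undistortPoints(np.array([[uv]],float),K,c["distortion"])[0,0]
    return -c["R"].T@c["t"], c["R"].T@np.array([p[0],p[1],1])
def onz(n,uv,z,c=None):
    o,d=ray(n,uv,c); return o+d*(z-o[2])/d[2]
HSV={"red":[((0,130,60),(6,255,255)),((172,130,60),(180,255,255))],"yellow":[((23,130,90),(32,255,255))],
"blue":[((105,120,50),(125,255,255))],"green":[((55,120,40),(78,255,255))],"white":[((0,0,135),(180,45,255))]}
def blobs(im,col,lo,hi):
    h=cv2.cvtColor(im,cv2.COLOR_BGR2HSV); m=sum(cv2.inRange(h,np.array(a),np.array(b)) for a,b in HSV[col])
    n,_,st,ce=cv2.connectedComponentsWithStats(m.astype(np.uint8))
    return [(ce[i].round(1),tuple(st[i][:4]),st[i][4]) for i in range(1,n) if lo<st[i][4]<hi]
def go(x,y,z=None):
    s=monitor.get_state(); p=s["eef_pos"]; R=Ro.from_rotvec(s["orientation"])
    d=np.array([x,y,p[2] if z is None else z])-p
    print("delta tool units",(R.inv().apply(d)/0.02).round(2),"tool y yaw deg",np.degrees(np.arctan2(*R.as_matrix()[[1,0],1])).round(1),"zaxis",R.as_matrix()[:,2].round(3),"p",p.round(4))
E
python3 - <<'E'
from h import *
for n in("top","side"):
    im=cv2.imread(f"pics/{n}0.png")
    for c in HSV:
        for ce,bb,a in blobs(im,c,40,2000):
            w=onz(n,ce,.046 if a<400 else .008); print(n,c,ce,bb,a,w[:2].round(4))
t=cv2.imread("pics/top0.png")
cr=np.vstack([np.hstack([cv2.resize(t[v-22:v+22,u-22:u+22],(260,260),interpolation=cv2.INTER_CUBIC) for u,v in r]) for r in [[(205,209),(448,215),(523,273)],[(450,294),(145,241),(181,270)]]])
cv2.imwrite("pics/crop0.png",cr)
E
```

```text
top red [204.7 209.6] (np.int32(196), np.int32(201), np.int32(17), np.int32(16)) 154 [0.5938 0.2435]
top red [337.2 243.2] (np.int32(322), np.int32(228), np.int32(31), np.int32(31)) 910 [ 0.5538 -0.0186]
top yellow [302.1 207.4] (np.int32(287), np.int32(193), np.int32(31), np.int32(30)) 891 [0.6227 0.057 ]
top yellow [447.2 215.7] (np.int32(440), np.int32(207), np.int32(17), np.int32(17)) 166 [ 0.6155 -0.2282]
top yellow [633.2 295.9] (np.int32(626), np.int32(255), np.int32(14), np.int32(79)) 825 [ 0.4873 -0.6306]
top blue [300.7 242.2] (np.int32(285), np.int32(227), np.int32(32), np.int32(31)) 915 [0.5507 0.0539]
top blue [521.7 272.7] (np.int32(515), np.int32(264), np.int32(17), np.int32(17)) 171 [ 0.5131 -0.3753]
top green [146.2 241.1] (np.int32(137), np.int32(232), np.int32(17), np.int32(17)) 151 [0.5231 0.3502]
top white [358.2  85.8] (np.int32(353), np.int32(80), np.int32(12), np.int32(15)) 45 [ 0.8836 -0.0399]
top white [246.3 108. ] (np.int32(223), np.int32(94), np.int32(48), np.int32(29)) 1228 [0.8363 0.1954]
top white [305.1 117.4] (np.int32(296), np.int32(112), np.int32(1
[... 7811 characters left out ...]
int32(218), np.int32(173), np.int32(41), np.int32(31)) 996 [ 0.7958 -0.0607]
side white [295.9 226.3] (np.int32(277), np.int32(212), np.int32(38), np.int32(29)) 644 [ 0.6298 -0.0182]
side white [156.3 259.9] (np.int32(131), np.int32(237), np.int32(51), np.int32(47)) 1250 [0.8421 0.1788]
side white [573.6 303.2] (np.int32(569), np.int32(299), np.int32(10), np.int32(9)) 42 [ 0.0744 -0.046 ]
side white [  9.  350.6] (np.int32(0), np.int32(330), np.int32(28), np.int32(47)) 680 [0.9649 0.4646]
side white [270.7 353.2] (np.int32(256), np.int32(334), np.int32(30), np.int32(40)) 574 [0.533  0.2611]
side white [556.8 365.2] (np.int32(552), np.int32(360), np.int32(11), np.int32(10)) 46 [0.0734 0.0901]
```

View pics/crop0.png

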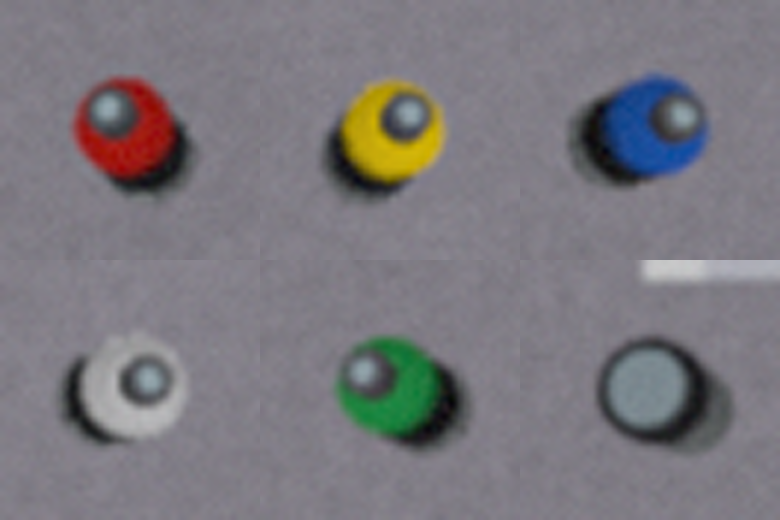

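The crop confirms the choice. The red, yellow, blue and white annuli are the four objectives; the green ring and the glass-topped eyepiece stay put. Next I refine the positions with a circle fit at ring height and work out the first move, to blue.

```bash
python3 - <<'E'
from h import *
for k,uv in dict(red=(204.2,208.7),yellow=(448.1,215.4),blue=(523.2,272.2),white=(450.5,293.3),green=(145.2,240.2)).items():
    print(k,onz("top",uv,.043).round(4))
for k,uv in dict(red=(239.6,324.8),yellow=(343.6,152.),blue=(411.2,124.5),white=(409.3,170.8)).items():
    print("side",k,onz("side",uv,.046).round(4))
go(0.512,-0.376,0.14)
E
python3 -m handwheel '[0,0,0,1,0,0,0,1,0,0,0,1,0,0,0,0.6]' 0.2 15
python3 -c "
from h import *
go(0.513,-0.376,0.14)"
```

```text
red [0.5963 0.2456 0.043 ]
yellow [ 0.6171 -0.2307  0.043 ]
blue [ 0.5148 -0.3795  0.043 ]
white [ 0.465  -0.2378  0.043 ]
green [0.5253 0.3537 0.043 ]
side red [0.5972 0.2521 0.046 ]
side yellow [ 0.6177 -0.2254  0.046 ]
side blue [ 0.5157 -0.3746  0.046 ]
side white [ 0.4653 -0.2326  0.046 ]
delta tool units [18.5  -6.64  5.19] tool y yaw deg -71.9 zaxis [-0.001  0.002 -1.   ] p [ 0.2017 -0.6174  0.2436]
time: 0.43
eef_pos: [0.2017, -0.6176, 0.2439]
orientation: [-3.141, 0.004, 0.001]
contact_force: [-0.7, 0.1, -0.3]
gripper_width: 0.828
gripper_force: 0.0
delta tool units [ 15.54 -12.11   5.2 ] tool y yaw deg -90.1 zaxis [-0.     0.001 -1.   ] p [ 0.2017 -0.6176  0.2439]
```

```bash
python3 -m handwheel '[0.9,-0.7,0,0,0.9,-0.7,0,0,0.9,-0.7,0,0,0.9,-0.7,0,0,0.9,-0.7,0,0,0.9,-0.7,0,0,0.9,-0.7,0,0,0.9,-0.7,0,0,0.9,-0.7,0.5,0,0.9,-0.7,0.5,0,0.9,-0.7,0.5,0,0.9,-0.7,0.5,0]'
python3 -m handwheel '[0.9,-0.7,0.5,0,0.9,-0.7,0.5,0,0.9,-0.7,0,0,0.9,-0.7,0,0,0.6,-0.7,0,0,0.45,-0.7,0,0,0,-0.85,0,0,0,0,0,0,0,0,0,0]'
python3 - <<'E'
from h import *
go(0.515,-0.377,0.14)
c=imaging.get_calibration("wrist"); im=imaging.get_image("wrist"); cv2.imwrite("pics/w0.png",im)
for ce,bb,a in blobs(im,"blue",150,90000): print(ce,bb,a,onz("wrist",(bb[0]+bb[2]/2,bb[1]+bb[3]/2),.043,c).round(4))
E
```

```text
time: 1.43
eef_pos: [0.4181, -0.4486, 0.2037]
orientation: [-3.141, -0.002, 0.001]
contact_force: [-0.1, -0.6, -0.5]
gripper_width: 0.798
gripper_force: 0.0
time: 2.18
eef_pos: [0.5104, -0.3478, 0.1843]
orientation: [3.142, 0.005, -0.001]
contact_force: [0.0, -1.1, 0.1]
gripper_width: 0.798
gripper_force: 0.0
delta tool units [0.22 1.46 2.21] tool y yaw deg -89.8 zaxis [-0.001 -0.    -1.   ] p [ 0.5104 -0.3478  0.1843]
[366.7 225.6] (np.int32(347), np.int32(207), np.int32(42), np.int32(42)) 992 [ 0.5186 -0.3823  0.043 ]
```

View pics/w0.png

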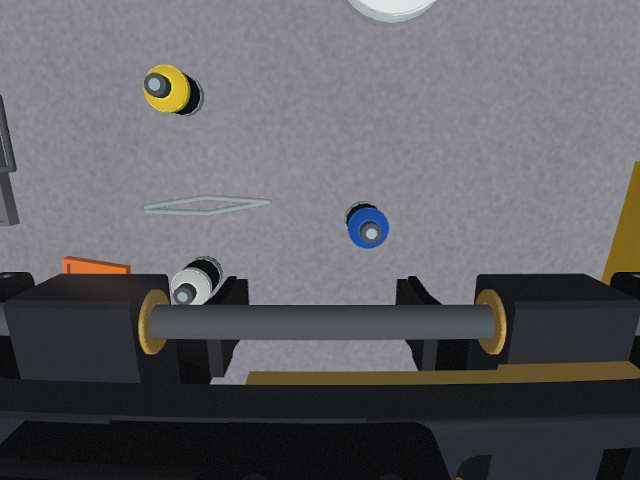

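The wrist view shows the blue ring at (367,226), yellow at (173,90) and white at (195,285). Blue is just ahead of the jaws, so I move over it, descend and grip.

```bash
python3 -m handwheel '[0.28,0.8,0,0,0,0.76,0.5,0,0,0,1,0,0,0,1,0,0,0,1,0,0,0,1,0,0,0,1,0,0,0,0.9,0,0,0,0.6,0,0,0,0.46,0,0,0,0,0,0,0,0,0]'
python3 -m handwheel '[0,0,0,0,0,0,0,0,0,0,0,0,0,0,0,0,0,0,0,0,0,0,0,0,0,0,0,0,0,0,0,0,0,0,0,0]' 1 15
python3 -c "
from h import *
go(0.552,0.053,0.13)"
```

```text
time: 3.23
eef_pos: [0.5157, -0.3803, 0.0351]
orientation: [3.142, 0.001, -0.001]
contact_force: [-0.3, -0.4, 0.5]
gripper_width: 0.799
gripper_force: 0.0
time: 3.98
eef_pos: [0.5162, -0.3803, 0.0358]
orientation: [3.14, 0.002, 0.001]
contact_force: [-0.1, -2.3, 2.7]
gripper_width: 0.365
gripper_force: 15.0
delta tool units [  1.82 -21.66  -4.74] tool y yaw deg -89.9 zaxis [ 0.001 -0.001 -1.   ] p [ 0.5162 -0.3803  0.0358]
```

```bash
python3 -m handwheel '[0,0,-0.5,0,0,0,-0.9,0,0,0,-0.9,0,0,0,-0.9,0,0,0,-0.9,0,0,-0.4,-0.6,0,0.2,-0.8,0,0,0.2,-1,0,0,0.2,-1,0,0,0.2,-1,0,0,0.2,-1,0,0,0.2,-1,0,0]'
python3 -m handwheel '[0.2,-1,0,0,0.2,-1,0,0,0.2,-1,0,0,0,-1,0,0,0,-1,0,0,0,-1,0,0,0,-1,0,0,0,-1,0,0,0,-1,0,0,0,-1,0,0,0,-1,0,0,0,-1,0,0]'
python3 -m handwheel '[0,-1,0,0,0,-1,0,0,0,-0.8,0,0,0,-0.5,0,0,0,0,0,0,0,0,0,0]'
python3 - <<'E'
from h import *
go(0.552,0.053,0.0438)
cv2.imwrite("pics/w1.png",imaging.get_image("wrist"))
im=imaging.get_image("top");cv2.imwrite("pics/t1.png",im)
E
```

```text
time: 4.98
eef_pos: [0.5394, -0.2531, 0.1291]
orientation: [-3.14, -0.004, 0.002]
contact_force: [1.0, -1.0, -1.4]
gripper_width: 0.363
gripper_force: 15.0
time: 5.98
eef_pos: [0.5503, -0.0135, 0.1292]
orientation: [-3.141, -0.004, 0.002]
contact_force: [-0.3, 0.1, -1.4]
gripper_width: 0.36
gripper_force: 15.0
time: 6.48
eef_pos: [0.5509, 0.0506, 0.1292]
orientation: [3.141, 0.005, -0.001]
contact_force: [0.1, 0.1, -2.3]
gripper_width: 0.363
gripper_force: 15.0
delta tool units [ 0.06 -0.12  4.27] tool y yaw deg -89.8 zaxis [-0.001 -0.001 -1.   ] p [0.5509 0.0506 0.1292]
```

View pics/w1.png

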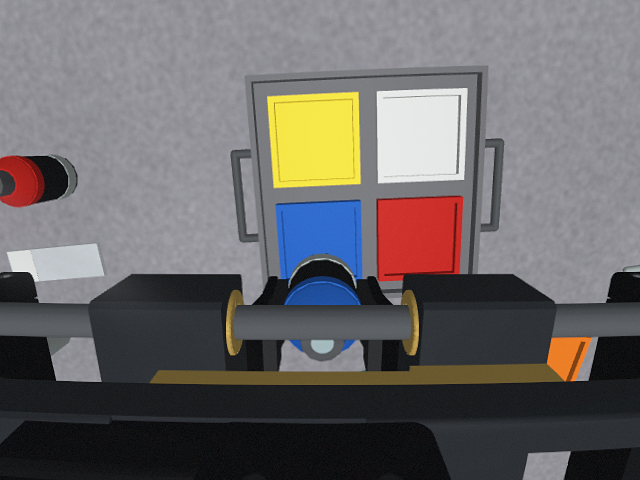

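The blue objective is held upright between the pads at (322,300), behind the blue nest at (320,240). Lowering it into the nest.

```bash
python3 -m handwheel '[0.06,-0.12,0.4,0,0,0,0.8,0,0,0,0.8,0,0,0,0.8,0,0,0,0.6,0,0,0,0.4,0,0,0,0.25,0,0,0,0.1,0,0,0,0.05,0,0,0,0.05,0,0,0,0,0,0,0,0,0]'
python3 -c "
from h import *
go(0.552,0.053,0.0438)"
```

```text
time: 7.58
eef_pos: [0.553, 0.053, 0.0449]
orientation: [3.141, 0.003, 0.002]
contact_force: [0.5, -0.6, -1.7]
gripper_width: 0.366
gripper_force: 15.0
delta tool units [-0.05 -0.    0.06] tool y yaw deg -89.9 zaxis [ 0.001 -0.    -1.   ] p [0.553  0.053  0.0449]
```

Still about 1 mm up (weight shows on the wrist). I'll lower it a touch more, release with a partial opening, then rise.

```bash
python3 -m handwheel '[0,0,0.05,0,0,0,0.03,0,0,0,0,0,0,0,0,0]'
python3 -m handwheel '[0,0,0,0,0,0,0,0,0,0,0,0,0,0,0,0,0,0,0,0]' 0.42 15
python3 -m handwheel '[0,0,-0.4,0,0,0,-0.8,0,0,0,-1,0,0,0,-1,0,0,0,-1,0,0,0,-1,0,0,0,-0.8,0,0,0,0,0,0,0,0,0]'
python3 - <<'E'
from h import *
go(0.5945,-0.0164)
go(0.465,-0.2365)
cv2.imwrite("pics/w2.png",imaging.get_image("wrist"))
E
```

```text
time: 7.92
eef_pos: [0.5531, 0.0529, 0.0437]
orientation: [3.141, 0.003, 0.002]
contact_force: [-2.5, -0.7, 5.5]
gripper_width: 0.36
gripper_force: 15.0
time: 8.33
eef_pos: [0.5525, 0.0528, 0.0426]
orientation: [3.142, 0.003, -0.0]
contact_force: [-0.2, -0.6, -0.9]
gripper_width: 0.567
gripper_force: 0.0
time: 9.08
eef_pos: [0.5532, 0.053, 0.1639]
orientation: [3.141, 0.003, 0.004]
contact_force: [-1.3, 0.2, 0.2]
gripper_width: 0.581
gripper_force: 0.0
delta tool units [2.06 3.47 0.01] tool y yaw deg -89.9 zaxis [ 0.002 -0.    -1.   ] p [0.5532 0.053  0.1639]
delta tool units [-4.430e+00  1.447e+01 -1.000e-02] tool y yaw deg -89.9 zaxis [ 0.002 -0.    -1.   ] p [0.5532 0.053  0.1639]
```

View pics/w2.png

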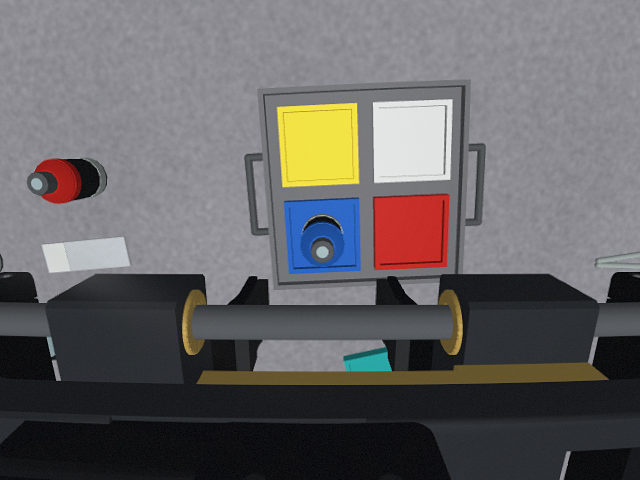

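Blue stands upright in the middle of the blue nest at (322,240). Next is white.

```bash
python3 -m handwheel '[-0.3,1,0,0,-0.4,1,0,0,-0.4,1,0,0,-0.4,1,0,0,-0.4,1,0,0,-0.4,1,0,0,-0.4,1,0,0,-0.4,1,0,0,-0.4,1,0,0,-0.4,1,0,0,-0.45,1,0,0,0,1,0,0]' 0.2
python3 -m handwheel '[0,1,0.3,0,0,1,0.6,0,0,0.5,0.75,0,0,0,1,0,0,0,1,0,0,0,0.9,0,0,0,0.8,0,0,0,0.6,0,0,0,0.5,0,0,0,0,0,0,0,0,0]'
python3 -m handwheel '[0,0,0,0,0,0,0,0,0,0,0,0,0,0,0,0,0,0,0,0,0,0,0,0,0,0,0,0,0,0,0,0]' 1 15
python3 -c "
from h import *
go(0.6285,-0.0164,0.13)"
```

```text
time: 10.13
eef_pos: [0.4633, -0.1881, 0.1611]
orientation: [-3.141, -0.001, 0.006]
contact_force: [-0.6, 0.4, 0.0]
gripper_width: 0.798
gripper_force: 0.0
time: 11.05
eef_pos: [0.4657, -0.237, 0.0332]
orientation: [-3.141, -0.003, 0.002]
contact_force: [0.1, -0.0, 0.2]
gripper_width: 0.8
gripper_force: 0.0
time: 11.72
eef_pos: [0.4662, -0.2377, 0.034]
orientation: [3.141, 0.002, 0.001]
contact_force: [-0.9, -0.4, 1.7]
gripper_width: 0.36
gripper_force: 15.0
delta tool units [  8.14 -11.05  -4.8 ] tool y yaw deg -89.9 zaxis [ 0.    -0.001 -1.   ] p [ 0.4662 -0.2377  0.034 ]
```

```bash
python3 -m handwheel '[0,0,-0.5,0,0,0,-0.9,0,0,0,-0.9,0,0,0,-0.9,0,0,0,-0.9,0,0.3,-0.4,-0.7,0,0.7,-0.8,0,0,0.8,-1,0,0,0.8,-1,0,0,0.8,-1,0,0,0.8,-1,0,0,0.8,-1,0,0]'
python3 -m handwheel '[0.8,-1,0,0,0.8,-1,0,0,0.8,-1,0,0,0.7,-1,0,0,0.04,-0.85,0,0,0,0,0,0,0,0,0,0]'
python3 - <<'E'
from h import *
go(0.6285,-0.0164,0.042)
c=imaging.get_calibration("wrist"); im=imaging.get_image("wrist")
cv2.imwrite("pics/w3.png",im)
E
```

```text
time: 12.72
eef_pos: [0.5662, -0.1118, 0.1301]
orientation: [-3.141, -0.003, 0.001]
contact_force: [0.4, -0.5, -0.6]
gripper_width: 0.364
gripper_force: 15.0
time: 13.3
eef_pos: [0.6281, -0.0145, 0.1297]
orientation: [-3.141, -0.007, 0.002]
contact_force: [0.4, -0.8, -0.9]
gripper_width: 0.359
gripper_force: 15.0
delta tool units [0.03 0.1  4.39] tool y yaw deg -89.7 zaxis [-0.001  0.    -1.   ] p [ 0.6281 -0.0145  0.1297]
```

View pics/w3.png

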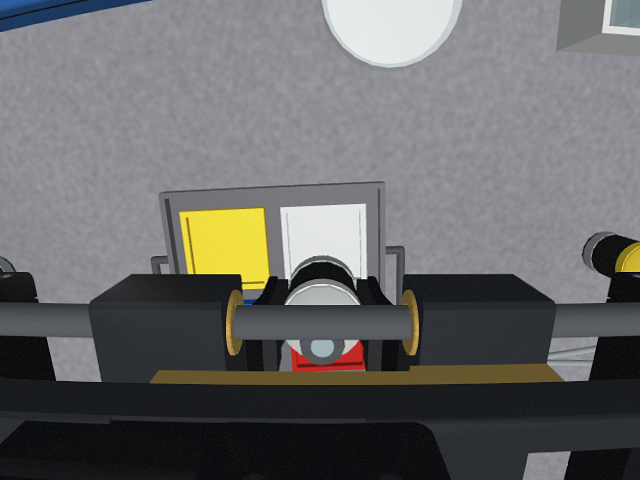

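White is held upright at (322,300), just short of the white nest at (325,245). Lowering and releasing it.

```bash
python3 -m handwheel '[0.03,0.1,0.4,0,0,0,0.8,0,0,0,0.8,0,0,0,0.8,0,0,0,0.6,0,0,0,0.4,0,0,0,0.3,0,0,0,0.15,0,0,0,0.06,0,0,0,0.06,0,0,0,0.03,0,0,0,0,0]'
python3 -m handwheel '[0,0,0,0,0,0,0,0]'
```

```text
time: 14.35
eef_pos: [0.6295, -0.0179, 0.0423]
orientation: [3.141, 0.003, 0.001]
contact_force: [0.2, -0.2, -1.1]
gripper_width: 0.366
gripper_force: 15.0
time: 14.52
eef_pos: [0.6293, -0.0179, 0.0421]
orientation: [3.141, 0.003, 0.001]
contact_force: [-0.8, -0.5, -0.9]
gripper_width: 0.364
gripper_force: 15.0
```

```bash
python3 -m handwheel '[0,0,0.05,0,0,0,0,0]'
python3 -m handwheel '[0,0,0,0,0,0,0,0,0,0,0,0,0,0,0,0,0,0,0,0]' 0.42 15
python3 -m handwheel '[0,0,-0.4,0,0,0,-0.8,0,0,0,-1,0,0,0,-1,0,0,0,-1,0,0,0,-1,0,0,0,0,0,0,0,0,0]'
python3 -c "
from h import *
go(0.618,-0.2295,0.034)"
```

```text
time: 14.68
eef_pos: [0.6294, -0.018, 0.042]
orientation: [3.141, 0.003, 0.001]
contact_force: [-2.1, -0.0, 4.5]
gripper_width: 0.365
gripper_force: 15.0
time: 15.1
eef_pos: [0.629, -0.018, 0.0406]
orientation: [3.142, 0.003, -0.0]
contact_force: [0.3, -0.5, -0.3]
gripper_width: 0.569
gripper_force: 0.0
time: 15.77
eef_pos: [0.6301, -0.0179, 0.1466]
orientation: [3.141, 0.003, 0.005]
contact_force: [0.1, -0.5, -0.8]
gripper_width: 0.575
gripper_force: 0.0
delta tool units [-0.64 10.58  5.63] tool y yaw deg -89.9 zaxis [ 0.003 -0.    -1.   ] p [ 0.6301 -0.0179  0.1466]
```

```bash
python3 -m handwheel '[-0.1,0.8,0,0,-0.1,1,0,0,-0.1,1,0,0,-0.1,1,0,0,-0.1,1,0,0,-0.1,1,0,0,0,1,0,0,0,1,0,0,0,1,0,0,0,1,0,0,0,0.8,0,0,0,0,0,0]' 0.2
python3 -m handwheel '[0,0,0.4,0,0,0,0.8,0,0,0,1,0,0,0,1,0,0,0,0.9,0,0,0,0.8,0,0,0,0.5,0,0,0,0.25,0,0,0,0,0,0,0,0,0]'
python3 -m handwheel '[0,0,0,0,0,0,0,0,0,0,0,0,0,0,0,0,0,0,0,0,0,0,0,0,0,0,0,0,0,0,0,0]' 1 15
python3 -c "
from h import *
go(0.624,0.056,0.13)"
```

```text
time: 16.77
eef_pos: [0.6158, -0.2352, 0.1433]
orientation: [3.139, -0.007, -0.004]
contact_force: [0.5, -1.5, -0.6]
gripper_width: 0.798
gripper_force: 0.0
time: 17.6
eef_pos: [0.6179, -0.2293, 0.0321]
orientation: [-3.141, -0.004, -0.001]
contact_force: [0.3, 0.2, 0.2]
gripper_width: 0.798
gripper_force: 0.0
time: 18.27
eef_pos: [0.6175, -0.2307, 0.032]
orientation: [3.141, 0.002, 0.001]
contact_force: [-0.5, -0.7, 0.6]
gripper_width: 0.365
gripper_force: 15.0
delta tool units [  0.35 -14.33  -4.91] tool y yaw deg -89.9 zaxis [ 0.    -0.001 -1.   ] p [ 0.6175 -0.2307  0.032 ]
```

```bash
python3 -m handwheel '[0,0,-0.5,0,0,0,-0.9,0,0,0,-0.9,0,0,0,-0.9,0,0,0,-0.9,0,0,-0.4,-0.9,0,0,-0.8,0,0,0,-1,0,0,0.1,-1,0,0,0.1,-1,0,0,0.1,-1,0,0,0.05,-1,0,0]'
python3 -m handwheel '[0,-1,0,0,0,-1,0,0,0,-1,0,0,0,-1,0,0,0,-1,0,0,0,-1,0,0,0,-1,0,0,0,-0.8,0,0,0,-0.33,0,0,0,0,0,0,0,0,0,0]'
python3 - <<'E'
from h import *
go(0.624,0.056,0.040)
cv2.imwrite("pics/w4.png",imaging.get_image("wrist"))
E
```

```text
time: 19.27
eef_pos: [0.6235, -0.103, 0.1306]
orientation: [-3.14, -0.005, 0.003]
contact_force: [-0.3, 0.6, -2.2]
gripper_width: 0.362
gripper_force: 15.0
time: 20.18
eef_pos: [0.6233, 0.0567, 0.1311]
orientation: [3.141, 0.004, -0.002]
contact_force: [-0.1, -0.8, -1.3]
gripper_width: 0.359
gripper_force: 15.0
delta tool units [0.04 0.03 4.56] tool y yaw deg -89.8 zaxis [-0.001 -0.001 -1.   ] p [0.6233 0.0567 0.1311]
```

View pics/w4.png

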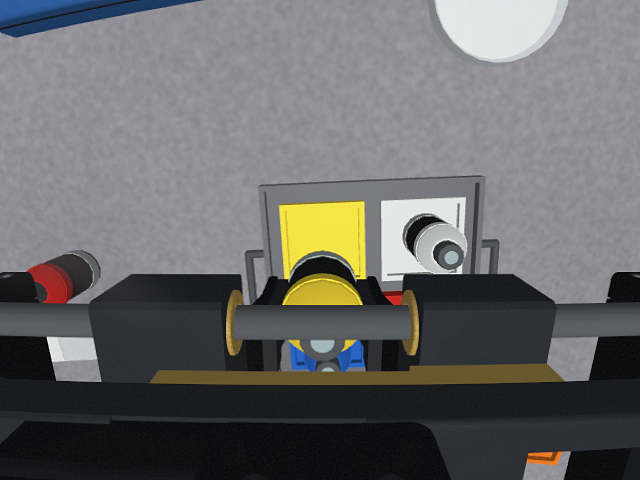

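White stands upright in its nest at (435,240). Yellow is held upright, lined up with the yellow nest at (322,240). Lowering it.

```bash
python3 -m handwheel '[0.04,0.03,0.4,0,0,0,0.8,0,0,0,0.8,0,0,0,0.8,0,0,0,0.7,0,0,0,0.4,0,0,0,0.3,0,0,0,0.15,0,0,0,0.06,0,0,0,0.06,0,0,0,0.06,0,0,0,0,0]'
python3 -m handwheel '[0,0,0,0,0,0,0,0]'
```

```text
time: 21.23
eef_pos: [0.6251, 0.0561, 0.0416]
orientation: [3.142, 0.003, 0.001]
contact_force: [0.3, -0.3, -1.1]
gripper_width: 0.36
gripper_force: 15.0
time: 21.4
eef_pos: [0.625, 0.0561, 0.0415]
orientation: [3.141, 0.003, 0.001]
contact_force: [-0.2, -0.1, -2.2]
gripper_width: 0.362
gripper_force: 15.0
```

```bash
python3 -m handwheel '[0,0,0.05,0,0,0,0.05,0,0,0,0,0]'
python3 -m handwheel '[0,0,0,0,0,0,0,0,0,0,0,0,0,0,0,0,0,0,0,0]' 0.42 15
python3 -m handwheel '[0,0,-0.4,0,0,0,-0.8,0,0,0,-1,0,0,0,-1,0,0,0,-1,0,0,0,-1,0,0,0,0,0,0,0,0,0]'
python3 -c "
from h import *
go(0.597,0.247,0.034)"
```

```text
time: 21.65
eef_pos: [0.625, 0.0561, 0.0399]
orientation: [3.141, 0.003, 0.001]
contact_force: [-2.5, -0.2, 3.3]
gripper_width: 0.361
gripper_force: 15.0
time: 22.07
eef_pos: [0.6247, 0.056, 0.039]
orientation: [3.142, 0.003, -0.0]
contact_force: [0.3, 0.1, -0.6]
gripper_width: 0.563
gripper_force: 0.0
time: 22.73
eef_pos: [0.6258, 0.0562, 0.145]
orientation: [-3.142, -0.003, -0.005]
contact_force: [0.2, 0.9, -0.3]
gripper_width: 0.578
gripper_force: 0.0
delta tool units [-1.44 -9.54  5.54] tool y yaw deg -89.9 zaxis [ 0.003  0.    -1.   ] p [0.6258 0.0562 0.145 ]
```

```bash
python3 -m handwheel '[-0.14,-0.7,0,0,-0.2,-1,0,0,-0.2,-1,0,0,-0.2,-1,0,0,-0.2,-1,0,0,-0.2,-1,0,0,-0.2,-1,0,0,-0.1,-1,0,0,0,-1,0,0,0,-0.8,0,0,0,0,0,0,0,0,0,0]' 0.2
python3 -m handwheel '[0,0,0.4,0,0,0,0.8,0,0,0,1,0,0,0,1,0,0,0,0.9,0,0,0,0.7,0,0,0,0.5,0,0,0,0.2,0,0,0,0,0,0,0,0,0]'
python3 -m handwheel '[0,0,0,0,0,0,0,0,0,0,0,0,0,0,0,0,0,0,0,0,0,0,0,0,0,0,0,0,0,0,0,0]' 1 15
python3 -c "
from h import *
go(0.5555,-0.0192,0.135)"
```

```text
time: 23.73
eef_pos: [0.594, 0.2474, 0.1417]
orientation: [3.141, 0.008, -0.004]
contact_force: [-0.4, -0.4, 0.2]
gripper_width: 0.8
gripper_force: 0.0
time: 24.57
eef_pos: [0.5961, 0.246, 0.0337]
orientation: [-3.141, -0.002, -0.001]
contact_force: [-0.3, -0.6, 0.0]
gripper_width: 0.8
gripper_force: 0.0
time: 25.23
eef_pos: [0.5957, 0.2462, 0.0332]
orientation: [-3.141, -0.003, -0.0]
contact_force: [-0.4, 0.2, 0.7]
gripper_width: 0.363
gripper_force: 15.0
delta tool units [-2.03 13.26 -5.09] tool y yaw deg -89.9 zaxis [ 0.  0. -1.] p [0.5957 0.2462 0.0332]
```

```bash
python3 -m handwheel '[0,0,-0.5,0,0,0,-0.9,0,0,0,-0.9,0,0,0,-0.9,0,0,0,-0.9,0,0,0.4,-1,0,-0.2,0.8,0,0,-0.2,1,0,0,-0.2,1,0,0,-0.2,1,0,0,-0.2,1,0,0,-0.2,1,0,0]'
python3 -m handwheel '[-0.2,1,0,0,-0.2,1,0,0,-0.2,1,0,0,-0.23,1,0,0,0,1,0,0,0,1,0,0,0,0.8,0,0,0,0.26,0,0,0,0,0,0,0,0,0,0]'
python3 - <<'E'
from h import *
go(0.5555,-0.0192,0.0412)
cv2.imwrite("pics/w5.png",imaging.get_image("wrist"))
E
```

```text
time: 26.23
eef_pos: [0.5714, 0.1209, 0.1356]
orientation: [3.141, 0.003, -0.0]
contact_force: [-0.3, -0.5, -1.5]
gripper_width: 0.363
gripper_force: 15.0
time: 27.07
eef_pos: [0.5554, -0.0184, 0.1353]
orientation: [-3.141, -0.003, -0.0]
contact_force: [-0.6, 1.2, -2.0]
gripper_width: 0.365
gripper_force: 15.0
delta tool units [0.   0.05 4.71] tool y yaw deg -89.9 zaxis [ 0.     0.001 -1.   ] p [ 0.5554 -0.0184  0.1353]
```

View pics/w5.png

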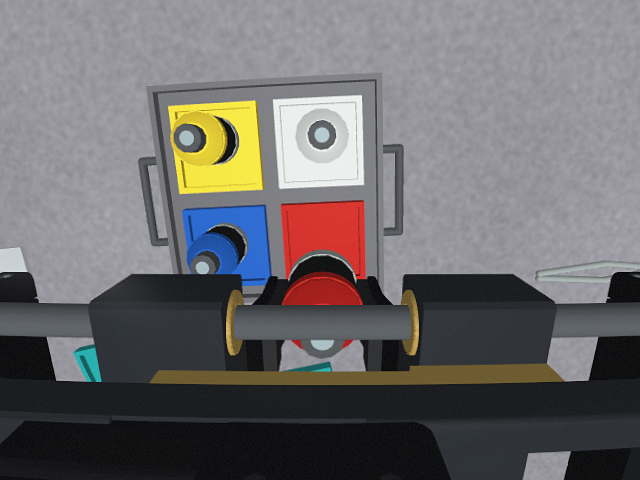

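Yellow (205,138), white (321,135) and blue (215,255) all stand in their nests. Red is held upright, in line with the red nest at (323,240). Lowering it.

```bash
python3 -m handwheel '[0,0.05,0.4,0,0,0,0.8,0,0,0,0.8,0,0,0,0.8,0,0,0,0.8,0,0,0,0.4,0,0,0,0.3,0,0,0,0.15,0,0,0,0.06,0,0,0,0.06,0,0,0,0.04,0,0,0,0,0]'
python3 -m handwheel '[0,0,0,0,0,0,0,0]'
```

```text
time: 28.12
eef_pos: [0.5559, -0.0204, 0.0434]
orientation: [3.141, 0.002, 0.001]
contact_force: [0.1, -0.3, -2.0]
gripper_width: 0.361
gripper_force: 15.0
time: 28.28
eef_pos: [0.5558, -0.0204, 0.0434]
orientation: [3.141, 0.002, 0.001]
contact_force: [0.5, 1.4, -1.5]
gripper_width: 0.361
gripper_force: 15.0
```

```bash
python3 -m handwheel '[0,0,0.05,0,0,0,0.05,0,0,0,0.03,0,0,0,0,0,0,0,0,0]'
```

```text
time: 28.7
eef_pos: [0.5557, -0.0204, 0.0411]
orientation: [3.141, 0.003, 0.0]
contact_force: [-2.0, -0.2, 4.8]
gripper_width: 0.362
gripper_force: 15.0
```

It has touched the floor. Releasing, rising, backing off and taking a last look.

```bash
python3 -m handwheel '[0,0,0,0,0,0,0,0,0,0,0,0,0,0,0,0,0,0,0,0]' 0.42 15
python3 -m handwheel '[0,0,-0.4,0,0,0,-0.8,0,0,0,-1,0,0,0,-1,0,0,0,-1,0,0,0,-1,0,0,0,-1,0,0,0,-1,0,-0.4,0.4,0,0,-0.6,0.6,0,0,-0.8,1,0,0,-0.8,1,0,0]'
python3 -m handwheel '[-0.5,1,0,0,-0.5,1,0,0,0,1,0,0,0,1,0,0,0,1,0,0,0,1,0,0,0,1,0,0,0,0.6,0,0,0,0,0,0,0,0,0,0,0,0,0,0]'
python3 - <<'E'
from h import *
a=imaging.get_image("top"); b=imaging.get_image("side")
f=lambda i,x,y,w,h:cv2.resize(i[y:y+h,x:x+w],(400,400))
cv2.imwrite("pics/end.png",np.hstack([f(a,120,120,260,260),f(b,180,180,240,240)]))
for n,im in(("top",a),("side",b)):
    for ce,bb,ar in blobs(im,"green",40,2000): print(n,ce,bb)
E
```

```text
time: 29.12
eef_pos: [0.5554, -0.0203, 0.0402]
orientation: [3.142, 0.003, -0.0]
contact_force: [-0.8, -0.0, -0.2]
gripper_width: 0.567
gripper_force: 0.0
time: 30.12
eef_pos: [0.5025, -0.0806, 0.1842]
orientation: [-3.142, -0.005, 0.0]
contact_force: [0.3, 0.1, 0.5]
gripper_width: 0.582
gripper_force: 0.0
time: 31.03
eef_pos: [0.4839, -0.2309, 0.1842]
orientation: [-3.141, -0.005, 0.0]
contact_force: [0.3, 0.1, -0.5]
gripper_width: 0.582
gripper_force: 0.0
top [146.3 241. ] (np.int32(137), np.int32(233), np.int32(17), np.int32(16))
side [243.5 393.8] (np.int32(234), np.int32(383), np.int32(19), np.int32(19))
```

View pics/end.png

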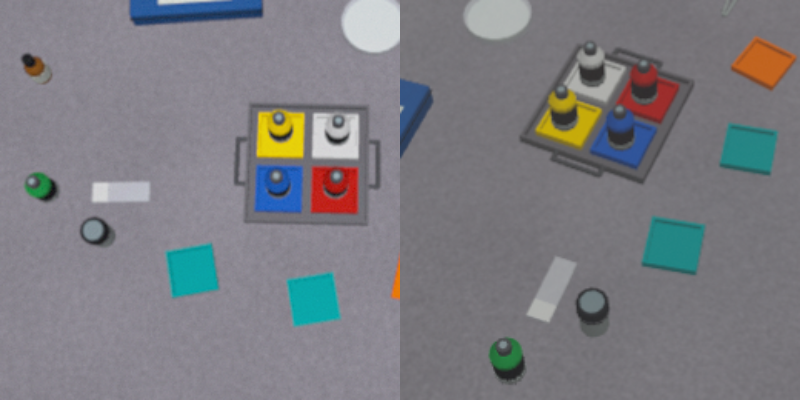

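All four stand upright in their own colours: in the left panel yellow (280,127), white (338,129), blue (277,183) and red (336,183). Green (40,186) and the eyepiece (94,231) are unmoved.

```bash
python3 -c "
from plant import job_done
print(job_done())"
```

```text
the job is handed in; nothing more can be done
None
```

The job is handed in at about 31 s: the red, yellow, blue and white objectives stand upright in their own nests, the green objective and eyepiece look unmoved, and the hand-in gave no verdict.

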